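Send the full needle canister down the rocker chute

ROBOT

A 6-joint arm with a two-finger parallel gripper is mounted at the origin on the work surface. World frame = base frame: x ahead of the robot, y to its left, z up, the work surface at z = 0. Lengths are in m, angles in rad, forces in N, time in s.
With the tool pointing down it reaches from about 0.35 to 0.925 m from the base axis. Payload 6.4 kg.
Tool frame: the origin (TCP) lies at the very end of the fingers, on their centre line; the grasp point (between the pads) lies 19 mm behind it (robot.pinch_z is the distance from the TCP to the grasp point, in m); z points along the fingers, y is the line along which they close (so a half turn about z gives the same grasp; the last joint's range is limited). The gripper opens to 85 mm and grips with 20 to 120 N. Pads are 22 mm wide; open, the fingers measure 114 mm over their backs; the gripper's body (76 mm by 85 mm) begins 54 mm behind the grasp point. The pads swing forward as they close: fully open they stand 13 mm farther back than shut.
Start: joints at [1.116, 0.245, 1.558, -0, 1.339, -0.174], TCP at [0.18, 0.625, 0.231] pointing down, gripper open.
Joint ranges: [-3.13, 3.13], [-1.02, 2.26], [0.13, 2.54], [-0.95, 4.09], [0.21, 2.88], [-2.74, 2.74]. Speed limits (rad/s): [2.57, 2.57, 3.14, 3.14, 3.14, 3.14].

INTERFACE

Orientations are given as a unit quaternion [w, x, y, z].
In Python, from workcell import robot, inverse_kinematics, grab_frame, calibration gives the robot as it stands. Calls block until the motion is done:
- robot.reach(position, orientation): joint-space move of the TCP to a pose.
- robot.movel(position, orientation=None, velocity=0.15, f_stop=None): straight line of the TCP; orientation=None keeps the orientation; velocity is the mean speed in m/s. With f_stop (N) it stops when the force on the tool has changed by that much, and returns True; else False.
- robot.move_j(angles): joint-space move.
- robot.set_gripper(opening, newtons=None): finger opening in m; newtons is the grip in N (None keeps the last); returns when the fingers have stopped.
- robot.hold(seconds).
- inverse_kinematics(position, orientation): joint angles nearest the present ones, or None.
- robot.get_state(): the state.
- grab_frame(name): name is "scene" or "top"; returns (picture, depth): 480x640x3 uint8, red, green, blue; 480x640 float32, m along the optical axis (not along the pixel's ray), 0 where there is no reading.
- calibration(name): a dict with "intrinsics" (3x3 intrinsics, pixels), "D" ([k1, k2, p1, p2, k3] as OpenCV has them; the pictures are not rectified), "R" (3x3) and "t" (3): a world point X has camera coordinates R X + t. Camera axes: x right, y down, z forward; pixel columns grow to the right and rows downward; lengths in m; the calibration is good to about 2 mm. A picture is of the moment at which its call begins. calibration takes no time and is no camera call.
A pose or a line that the arm cannot do raises robot.MotionError and nothing moves.
- robot.sign_off(): hands the job in; it is judged then, once.
The state is a dict: "time_s": time; "qpos": joint angles; "qd": joint speeds; "effort": joint torques, N m; "ee_pos": TCP position; "ee_rot": TCP orientation; "contact_force": force on the tool from outside, world axes, zero at the start; "wrist_torque": the same for the moment, N m; "grip_width": finger opening in m; "grasp_force": force on a finger pad.
Only numpy, scipy, OpenCV 4.12 (cv2) and the standard library are available. Lean on these libraries where they do the work, as an engineer would, in place of code of your own. Each camera call takes 0.05 s, during which the arm holds its last target. There are 200 camera calls.

TASK

Of the three identical needle canisters in the rack, find the one that is still full by lifting them, and lay it gently in the cross slot of the pivoting tray under the lamp bar, then let go so that its own weight tips the tray and it rolls down into the trough. The two empty canisters must be left lying in the rack grooves where they were, and nothing else on the table is to be disturbed.

Things in the scene. Friction and masses are not known exactly. Their poses are not given: they have to be found in the camera images.
- tin_a: one of three needle canisters that look alike: orange cylinder, diameter 44 mm, length 56 mm, black band at one end, thin metal band at the other. Starts lying in a rack groove. Origin at its middle, on its axis; y runs along the cylinder. Full (340 to 460 g) or empty (60 to 100 g): only lifting tells. Grip its two flat end faces, 56 mm apart, which overhang the rack by 8 mm each.
- tin_b: one of three needle canisters that look alike: orange cylinder, diameter 44 mm, length 56 mm, black band at one end, thin metal band at the other. Starts lying in a rack groove. Origin at its middle, on its axis; y runs along the cylinder. Full (340 to 460 g) or empty (60 to 100 g): only lifting tells. Grip its two flat end faces, 56 mm apart, which overhang the rack by 8 mm each.
- tin_c: one of three needle canisters that look alike: orange cylinder, diameter 44 mm, length 56 mm, black band at one end, thin metal band at the other. Starts lying in a rack groove. Origin at its middle, on its axis; y runs along the cylinder. Full (340 to 460 g) or empty (60 to 100 g): only lifting tells. Grip its two flat end faces, 56 mm apart, which overhang the rack by 8 mm each.
- rack: fixed wooden rack, 200 mm long (x), 40 mm wide (y), 20 mm high, with cross grooves at x = -56, 0 and 56 mm. Origin at the centre of its underside, on the table. A canister in a groove lies with its axis along y, its axis 34 mm above the table, with about 1 mm of play along x.
- stand: fixed stand: blue side plates 186 mm over their outsides, 96 mm high; trough; lamp arm over the tray: white bar at x = 40 to 86 mm, y = -186 to 100 mm, 30 mm thick, underside 226 mm above the table, on one 22 mm post at x = 63, y = -175 mm. Origin on the table below the pivot (85 mm up); x points the way the tray tips, to the trough; y along the pivot.
- rocker (a joint): tipping angle of the tray, rad: 0 = level, held there by its counterweight; 0.52 = fully tipped towards the trough. Swings freely. A full canister lying in the slot tips it; an empty one does not. It swings back by itself once the canister has rolled off.
- tray: pivoting aluminium tray, x = -85 to 85 mm, 150 mm wide, red side lips 140 mm apart inside, 8 mm above its floor. Origin on the pivot axis; axes as the stand's when level. Floor's top 6 mm above the origin. A dark steel counterweight stands 10 mm above the floor at x = -80 to -18 mm; a 16 mm wide cross slot is centred at x = 45 mm.
- slot (a point): middle of the tray's cross slot, level with the floor's top (91 mm above the table when level). A canister in the slot has its axis along the tray's y, 20.5 mm above this point; the slot keeps it while the tray is level and lets it roll out forwards once tipped beyond about 0.37 rad.
- lamp_edge (a point): middle of the lower edge of the lamp bar, on the counterweight's side: 5 mm before the slot along the stand's x and 135 mm above it. A tool pointing straight down over the slot would hit the bar: lean it back about 40 degrees, fingers pointing along the stand's +x and down, reaching in under the bar from the counterweight's side.
- trough (a point): middle of the catch trough's floor, 25 mm above the table. Trough at the stand's x = 93 to 240 mm, 178 mm wide between blue walls about 62 mm high; its wooden floor slopes down to the far wall.
- cone_a: bystander: brown cardboard cone, 170 mm high, 60 mm wide at the foot; origin at its underside
- cone_b: bystander: green plastic cone, 75 mm high, 60 mm wide at the foot; origin at its underside
- gun: bystander: tufting gun lying down, 255 mm long, 50 mm wide, 44 mm high; x along it; origin at its underside
- clippers: bystander: blue carving clippers lying down, 190 mm long, 44 mm wide, 40 mm high; x along them; origin at their underside
- driver: bystander: screwdriver with a yellow handle, lying along its x; under 40 mm high; origin near its middle, at its underside
- bobbin: bystander: empty wooden bobbin standing, 64 mm wide, 56 mm high; origin at its underside
- jar: bystander: small green jar with a steel lid, 60 mm wide, 65 mm high; origin at its underside
Mind the look-alikes: they are no part of the job. What is shaped like the tin_a but red is not meant. What is shaped like the tin_b but yellow is not meant.

How it is judged:
By the outcome, as a careful person would: the job done as asked, in the order asked, and still so for the second after the job is handed in, with the robot touching nothing.
It also fails if it takes over 72 s, if anything falls off the work surface, if the arm or the gripper's body presses on something with over 40 N, if the wrist force passes 120 N, or if a joint passes its speed limit or range.

## Working session

There is one attempt and no reset: what is moved stays moved. The work goes in short steps, each a Python script; the robot and the scene stay as the last script left them, time stands still between calls to the robot, and variables do not carry over. Pictures are saved under pics/ and viewed, at most 10 in all, crops included, and the job is handed in when it is done.

```bash
mkdir -p pics; ls; python3 - <<'E'
from workcell import robot, grab_frame, calibration
import cv2,numpy as np
for n in("scene","top"):
    p,d=grab_frame(n); cv2.imwrite(f"pics/{n}0.png",p[:,:,::-1]); np.savez(f"{n}0.npz",p=p,d=d)
    c=calibration(n); R=np.array(c["R"]);print(n,np.array(c["intrinsics"]).round(1).tolist(),c["D"],(-R.T@c["t"]).round(3),R.round(3).tolist(),(d>0).mean())
print(robot.get_state())
E
```

```text
pics
scene [[447.8, 0.0, 320.8], [0.0, 447.8, 240.1], [0.0, 0.0, 1.0]] [0.02144644 0.         0.         0.         0.        ] [ 0.955 -0.718  0.937] [[0.872, 0.489, -0.017], [0.325, -0.605, -0.727], [-0.366, 0.628, -0.686]] 0.995439453125
top [[481.0, 0.0, 313.6], [0.0, 481.0, 240.7], [0.0, 0.0, 1.0]] [0.04557151 0.         0.         0.         0.        ] [0.401 0.014 1.562] [[-0.018, -1.0, 0.015], [-0.995, 0.017, -0.094], [0.094, -0.017, -0.995]] 0.9958203125
{'time_s': 0.1, 'qpos': array([ 1.11588036e+00,  2.45736021e-01,  1.55889400e+00,  1.80357901e-05,
        1.33868909e+00, -1.74117713e-01]), 'qd': array([-9.53322809e-04,  5.78557353e-04, -4.46819436e-03,  1.98881531e-03,
       -2.22651968e-03, -3.17600407e-05]), 'effort': array([ 1.22089459e-04, -4.30668211e+01, -3.27128899e+01, -1.77802076e-04,
        2.89320509e-03,  1.10548353e-05]), 'ee_pos': array([0.17990896, 0.62408861, 0.23029475]), 'ee_rot': array([-2.75389954e-04,  1.39940332e-01,  9.90159562e-01, -8.18170112e-04]), 'contact_force': array([ 0.36816436,  0.15429282, -0.52883462]), 'wrist_torque': array([ 0.01110104, -0.00263408,  0.01067027]), 'grasp_force': 0.0, 'grip_width': 0.08499669410885587}
```

View pics/scene0.png

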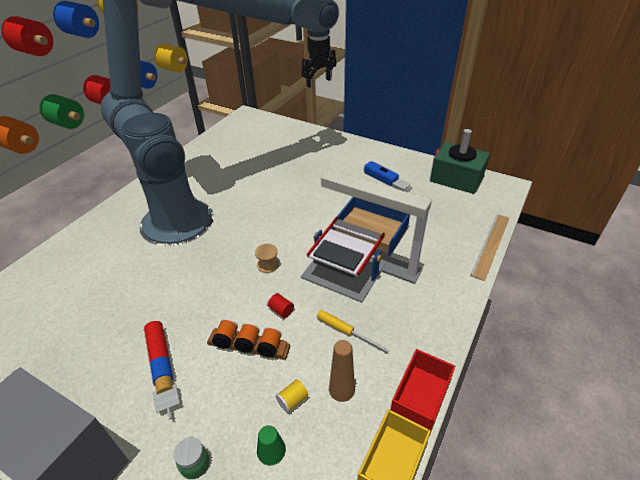

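View pics/top0.png

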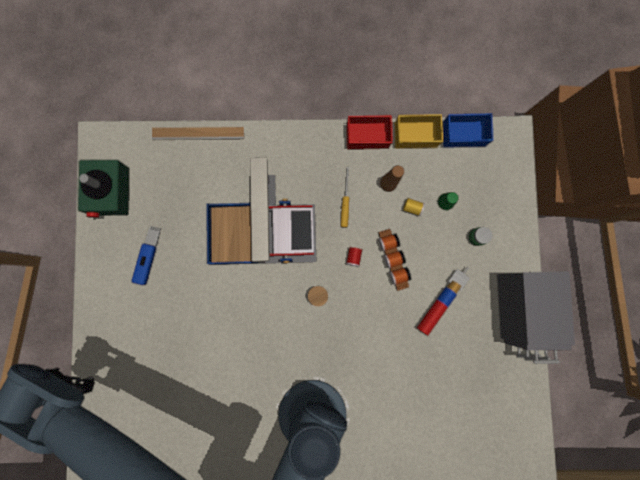

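The scene view shows the rack with three orange canisters around (247,337), red and yellow decoys at (281,305) and (292,396), and the stand around (355,245) with the lamp post at (418,240). In the top view the canisters are at (389,240), (396,259) and (400,278). The lamp bar is at (260,210), the tray at (293,230) and the trough at (229,233), so stand +x points left in the image, which is world +y.

```bash
cat > h.py <<'E'
import numpy as np, cv2
from workcell import robot, grab_frame, calibration, inverse_kinematics
from scipy.spatial.transform import Rotation as Ro
def cloud(n,d):
    c=calibration(n);K=np.array(c["intrinsics"]);R=np.array(c["R"]);t=np.array(c["t"])
    v,u=np.mgrid[:480,:640]
    uv=np.stack([u,v],-1).reshape(-1,1,2).astype(np.float64)
    n_=cv2.undistortPoints(uv,K,np.array(c["D"])).reshape(480,640,2)
    X=np.dstack([n_,np.ones((480,640))])*d[...,None]
    return (X-t)@R
def ray(n,u,v,z):
    c=calibration(n);R=np.array(c["R"]);t=np.array(c["t"])
    q=cv2.undistortPoints(np.array([[[u,v]]],float),np.array(c["intrinsics"]),np.array(c["D"])).ravel()
    o=-R.T@t;w=R.T@np.r_[q,1]
    return o+w*(z-o[2])/w[2]
def hsv(p): return cv2.cvtColor(p,cv2.COLOR_RGB2HSV)
def quat(z,y):
    z=np.array(z,float);z/=np.linalg.norm(z);y=np.array(y,float);y-=z*(y@z);y/=np.linalg.norm(y)
    q=Ro.from_matrix(np.c_[np.cross(y,z),y,z]).as_quat();return np.r_[q[3],q[:3]]
E
python3 - <<'E'
from h import *
for n in("top","scene"):
    f=np.load(n+"0.npz");p,d=f["p"],f["d"];X=cloud(n,d);H=hsv(p)
    ok=(d>0)&(np.abs(X[...,0]-.45)<.45)&(np.abs(X[...,1])<.5)
    print(n,"table z",np.median(X[ok][:,2]))
    # orange
    m=((H[...,0]>6)&(H[...,0]<16)&(H[...,1]>190)&(H[...,2]>110)&ok&(X[...,2]>.03)&(X[...,1]<0)&(X[...,2]<.07)).astype(np.uint8)
    k,l,s,c=cv2.connectedComponentsWithStats(m)
    for i in range(1,k):
        if s[i,4]>25:
            P=X[l==i];print(" or",s[i,4],c[i].round(1),P.mean(0).round(4),"ztop",np.percentile(P[:,2],95).round(4),"mid",((P.max(0)+P.min(0))/2).round(4))
    def rect(name,m):
        P=X[m][:,:2].astype(np.float32)
        k,l,s,c=cv2.connectedComponentsWithStats(m.astype(np.uint8));i=1+np.argmax(s[1:,4]);P=X[l==i]
        r=cv2.minAreaRect(P[:,:2].astype(np.float32));print(" ",name,s[i,4],np.round(r[0],4),np.round(r[1],4),round(r[2],2),"z",np.median(P[:,2]).round(4))
    rect("bar",ok&(X[...,2]>.235)&(X[...,2]<.275)&(X[...,1]>-.1)&(X[...,0]>.3))
    st=ok&(X[...,1]>-.1)&(X[...,1]<.4)&(X[...,0]>.35)
    rect("weight",st&(X[...,2]>.085)&(X[...,2]<.12)&(p.max(2)<90))
    rect("wood",st&(X[...,2]<.05)&(X[...,2]>.012)&(H[...,0]>8)&(H[...,0]<22)&(H[...,1]>80)&(X[...,1]>.1))
    rect("tray",st&(X[...,2]>.08)&(X[...,2]<.12))
    rect("white",st&(X[...,2]>.083)&(X[...,2]<.098)&(p.min(2)>150))
E
```

```text
top table z 0.0013135795690982078
 or 46 [388.5 238.7] [ 0.5453 -0.2485  0.0534] ztop 0.0589 mid [ 0.5444 -0.249   0.0531]
 or 43 [390.3 245.1] [ 0.5249 -0.254   0.0507] ztop 0.0579 mid [ 0.5251 -0.2536  0.053 ]
 or 44 [394.  255.5] [ 0.492  -0.2639  0.0523] ztop 0.0583 mid [ 0.4905 -0.2639  0.0527]
 or 48 [396.1 262.1] [ 0.471  -0.2702  0.051 ] ztop 0.0588 mid [ 0.4701 -0.2694  0.049 ]
 or 45 [399.3 272.5] [ 0.4381 -0.2788  0.0521] ztop 0.0575 mid [ 0.4368 -0.2798  0.0516]
 or 48 [401.5 279.1] [ 0.4174 -0.2854  0.0499] ztop 0.0572 mid [ 0.4179 -0.286   0.0478]
  bar 1773 [0.6152 0.1396] [0.2841 0.0467] 0.4 z 0.256
  weight 711 [0.5735 0.0268] [0.0552 0.1155] 89.07 z 0.1011
  wood 2119 [0.5736 0.253 ] [0.1766 0.1278] 0.62 z 0.0224
  tray 2106 [0.5727 0.058 ] [0.1346 0.196 ] 89.6 z 0.0955
  white 891 [0.5743 0.0522] [0.1386 0.1211] 0.52 z 0.091
scene table z -0.0001777728062063488
 or 235 [226.2 328.1] [ 0.4324 -0.2817  0.0504] ztop 0.0562 mid [ 0.4302 -0.2821  0.0478]
 or 237 [248.1 332.3] [ 0.4859 -0.2664  0.0505] ztop 0.0562 mid [ 0.4835 -0.2651  0.0462]
 or 239 [270.3 336.5] [ 0.5387 -0.251   0.0505] ztop 0.0562 mid [ 0.537  -0.2513  0.0465]
  bar 1865 [0.6153 0.1352] [0.2859 0.052 ] 0.67 z 0.2533
  weight 808 [0.5739 0.0237] [0.1189 0.0665] 0.28 z 0.0992
  wood 991 [0.5701 0.2377] [0.1798 0.1579] 0.26 z 0.0189
  tray 2619 [0.5727 0.0721] [0.1979 0.1741] 0.89 z 0.0915
  white 747 [0.5705 0.0496] [0.1388 0.1265] 0.51 z 0.0893
```

```bash
cat >> h.py <<'E'
a=np.deg2rad(16.1);U=np.array([np.cos(a),np.sin(a),0]);V=np.array([-np.sin(a),np.cos(a),0])
e=np.deg2rad(.5);EX=np.array([-np.sin(e),np.cos(e),0]);EY=np.array([-np.cos(e),-np.sin(e),0]);Z=np.array([0,0,1.])
SLOT=np.array([.5723,.1212,.091])
L=np.deg2rad(40);ZP=EX*np.sin(L)-Z*np.cos(L)
E
python3 - <<'E'
from h import *
C=np.array([.4815,-.267,0])
for n in("top","scene"):
    f=np.load(n+"0.npz");X=cloud(n,f["d"])-C
    s,t,z=X@U,X@V,X[...,2]
    for k in(-1,0,1):
        m=(abs(s-.056*k)<.012)&(z>.045)&(abs(t)<.05);print(n,k,m.sum(),"t",np.percentile(t[m],[1,99]).round(4),"top s",np.median(s[m&(z>.052)]).round(4)-.056*k)
    m=(z>.012)&(z<.07)&(abs(t)<.06)&(abs(s)<.13);print(" rack s",np.percentile(s[m],[.5,99.5]).round(4))
print(robot.pinch_z)
for y in(V,-V): print(inverse_kinematics(C+[0,0,.1],quat(-Z,y)))
for y in(EY,-EY):
  for h in(.02,.08): print(inverse_kinematics(SLOT+Z*h+ZP*.019,quat(ZP,y)))
E
```

```text
top -1 135 t [-0.0296  0.0265] top s 0.0006999999999999992
top 0 140 t [-0.0295  0.0264] top s 0.0001
top 1 137 t [-0.0286  0.0264] top s 0.0012999999999999956
 rack s [-0.0953  0.0985]
scene -1 215 t [-0.0337  0.0229] top s 0.00030000000000000165
scene 0 229 t [-0.0336  0.0229] top s 0.0003
scene 1 230 t [-0.0336  0.0229] top s 9.999999999999593e-05
 rack s [-0.093   0.0933]
0.0187
[-7.12271827e-01  1.74488066e-01  1.90044832e+00 -4.44089210e-16
  1.06665627e+00 -2.56406616e+00]
[-7.12271827e-01  1.74488066e-01  1.90044832e+00 -4.44089210e-16
  1.06665627e+00  5.77526490e-01]
[-0.24952109  0.32685196  1.85346228  0.71065904  1.2619698   2.55368056]
[-0.24952109  0.23066851  1.84058617  0.69138819  1.34534942  2.6265908 ]
[-0.24952109  0.32685196  1.85346228  0.71065904  1.2619698  -0.58791209]
[-0.24952109  0.23066851  1.84058617  0.69138819  1.34534942 -0.51500185]
```

```bash
cat >> h.py <<'E'
C=np.array([.4815,-.267,0])-.003*V
QD=quat(-Z,-V); QP=quat(ZP,-EY); OFF=.016; PZ=.034-OFF
def fz(n=10):
    s=[]
    for _ in range(n): robot.hold(.03);s.append(robot.get_state()["contact_force"])
    return np.mean(s,0)
E
python3 - <<'E'
from h import *
s=robot.get_state();p=s["ee_pos"]
robot.movel([p[0],p[1],.40],velocity=.3)
robot.reach(C+Z*.35,QD)
for k in(0,1,-1):
    P=C+U*.056*k
    robot.reach(P+Z*.12,QD) if k==0 else robot.movel(P+Z*.12,QD,velocity=.2)
    hit=robot.movel(P+Z*PZ,QD,velocity=.12,f_stop=12)
    if hit: print("hit",robot.get_state()["ee_pos"]);robot.movel(P+Z*.12,QD);break
    f0=fz();robot.set_gripper(.05,35);g=robot.get_state()
    robot.movel(P+Z*(PZ+.025),QD,velocity=.08);robot.hold(.2);f1=fz()
    print(k,"width",g["grip_width"],g["grasp_force"],"df",(f1-f0).round(2),"t",robot.get_state()["time_s"])
    if f0[2]-f1[2]>2.2: print("FULL",k);break
    robot.movel(P+Z*PZ,QD,velocity=.05);robot.hold(.1);robot.set_gripper(.085);robot.movel(P+Z*.12,QD,velocity=.15)
p,d=grab_frame("scene");cv2.imwrite("pics/s1.png",cv2.resize(p[180:380,180:440,::-1],None,fx=3,fy=3,interpolation=cv2.INTER_CUBIC))
E
```

```text
0 width 0.055523618431775085 37.05759644508362 df [-0.25 -0.07 -0.71] t 7.7333
1 width 0.055438159661983025 37.56301403045654 df [-0.14  0.06 -3.69] t 12.8667
FULL 1
```

View pics/s1.png

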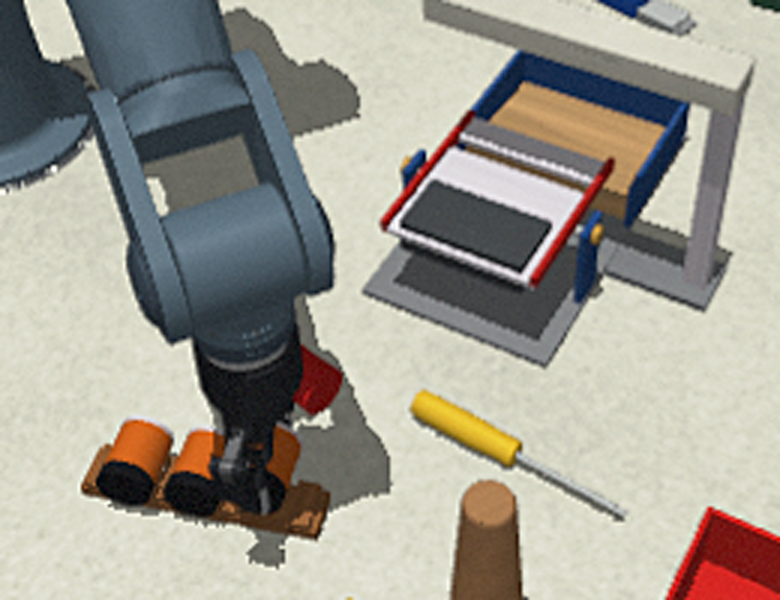

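The crop shows canister +1 gripped and lifted at (255,470), with the two empties lying in their grooves. The tray is clear at (500,190), with a bright line near (530,150) that may be the slot. I'll check the slot position with an intensity profile before placing.

```bash
python3 - <<'E'
from h import *
p,d=np.load("scene0.npz")["p"],np.load("scene0.npz")["d"]
c=calibration("scene");R=np.array(c["R"]);rv=cv2.Rodrigues(R)[0]
X=cloud("scene",d)
for off in(-.03,0,.03):
    xs=np.arange(-.04,.052,.004);W=np.array([SLOT+EX*x+EY*off for x in xs])
    q=cv2.projectPoints(W,rv,np.array(c["t"]),np.array(c["intrinsics"]),np.array(c["D"]))[0].reshape(-1,1,2).astype(np.float32)
    g=cv2.remap(p,q,None,cv2.INTER_LINEAR).mean(-1).ravel()
    zz=cv2.remap(X[...,2].astype(np.float32),q,None,cv2.INTER_NEAREST).ravel()
    print(off,[(int(round(x*1000)),int(v),int(z*1000)) for x,v,z in zip(xs,g,zz)])
E
```

```text
-0.03 [(-40, 207, 88), (-36, 209, 90), (-32, 206, 87), (-28, 204, 87), (-24, 205, 88), (-20, 210, 90), (-16, 210, 90), (-12, 183, 25), (-8, 91, 29), (-4, 59, 24), (0, 92, 87), (4, 151, 87), (8, 195, 87), (12, 162, 91), (16, 93, 88), (20, 102, 89), (24, 102, 90), (28, 105, 89), (32, 101, 87), (36, 108, 88), (40, 127, 23), (44, 133, 22), (48, 126, 21)]
0 [(-40, 209, 89), (-36, 207, 87), (-32, 207, 89), (-28, 202, 87), (-24, 204, 87), (-20, 208, 91), (-16, 212, 87), (-12, 176, 91), (-8, 98, 29), (-4, 61, 25), (0, 88, 86), (4, 154, 90), (8, 183, 88), (12, 130, 89), (16, 96, 89), (20, 102, 85), (24, 103, 88), (28, 105, 88), (32, 103, 89), (36, 112, 19), (40, 126, 21), (44, 131, 21), (48, 126, 20)]
0.03 [(-40, 211, 89), (-36, 209, 87), (-32, 207, 89), (-28, 205, 88), (-24, 203, 91), (-20, 207, 88), (-16, 212, 91), (-12, 171, 29), (-8, 92, 27), (-4, 65, 29), (0, 87, 84), (4, 141, 90), (8, 193, 90), (12, 123, 90), (16, 100, 86), (20, 103, 89), (24, 106, 89), (28, 104, 89), (32, 105, 86), (36, 111, 24), (40, 125, 23), (44, 131, 20), (48, 129, 23)]
```

```bash
cat >> h.py <<'E'
SL=SLOT-.0015*EX
def place(h): return SL+Z*(.0205+h)+ZP*OFF
E
python3 - <<'E'
from h import *
P=C+U*.056
robot.movel(P+Z*.30,QD,velocity=.2)
robot.reach(place(.025)-ZP*.16,QP)
robot.movel(place(.025),QP,velocity=.1)
robot.hold(.3);f0=fz();print(f0.round(2),robot.get_state()["grip_width"])
for h in(.012,.006,.004,.003,.002):
    robot.movel(place(h),QP,velocity=.02);robot.hold(.1);df=fz(6)-f0;print(h,df.round(2))
    if df[2]>.8: break
print(robot.get_state()["time_s"])
p,d=grab_frame("scene");cv2.imwrite("pics/s2.png",cv2.resize(p[170:310,290:450,::-1],None,fx=4,fy=4,interpolation=cv2.INTER_CUBIC))
E
```

```text
[-0.04  0.03 -3.69] 0.05583218584473257
0.012 [ 0.13  0.15 -0.17]
0.006 [ 0.04 -0.03  0.05]
0.004 [0.44 0.41 0.08]
0.003 [-0.29 -0.2   0.2 ]
0.002 [ 0.2  -0.03 -0.29]
21.3333
```

View pics/s2.png

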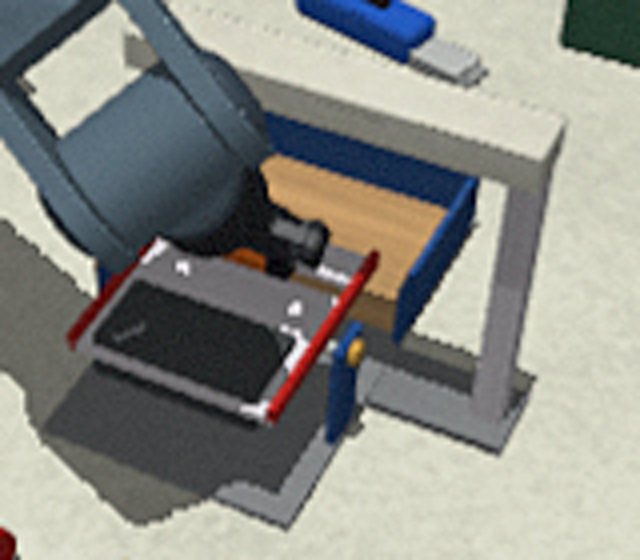

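The canister (250,258) is held just above the tray floor with the fingers clear of the lips, and the tray is level. I'll lower until it touches.

```bash
python3 - <<'E'
from h import *
f0=np.array([0,0,-3.69])
for h in(.001,.0,-.001,-.002,-.003,-.004):
    robot.movel(place(h),QP,velocity=.02);robot.hold(.1);df=fz(8)-f0;print(h,df.round(2))
    if df[2]>.8: break
p,d=grab_frame("scene");cv2.imwrite("pics/s3.png",cv2.resize(p[170:310,290:450,::-1],None,fx=4,fy=4,interpolation=cv2.INTER_CUBIC))
E
```

```text
0.001 [ 0.69 -0.05  0.91]
```

View pics/s3.png

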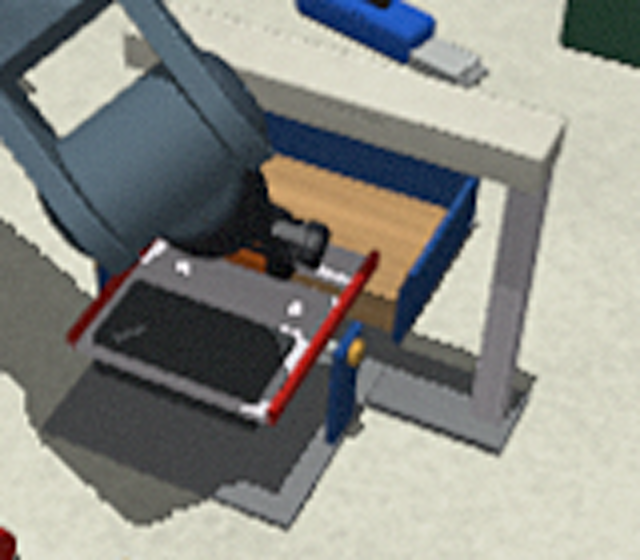

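```bash
python3 - <<'E'
from h import *
f0=np.array([0,0,-3.69])
print((fz(12)-f0).round(2))
robot.movel(place(0),QP,velocity=.02);robot.hold(.1);print((fz(15)-f0).round(2))
p,d=grab_frame("scene");X=cloud("scene",d)-SL;x,y,z=X@EX,X@EY,X[...,2]
H=hsv(p)
w=(abs(y)<.06)&(x>-.12)&(x<-.065)&(abs(z)<.03)&(p.max(2)<90);print("weight x,z",w.sum(),np.polyfit(x[w],z[w],1).round(3))
E
```

```text
[0.83 0.08 1.21]
[1.36 1.23 2.48]
weight x,z 658 [-0.017  0.008]
```

```bash
python3 - <<'E'
from h import *
robot.set_gripper(.085);robot.hold(1.5)
print(robot.get_state()["contact_force"],robot.get_state()["time_s"])
p,d=grab_frame("scene");cv2.imwrite("pics/s4.png",cv2.resize(p[170:310,290:450,::-1],None,fx=4,fy=4,interpolation=cv2.INTER_CUBIC))
E
```

```text
[-0.70163635 -0.33808298 -0.04003227] 25.2583
```

View pics/s4.png

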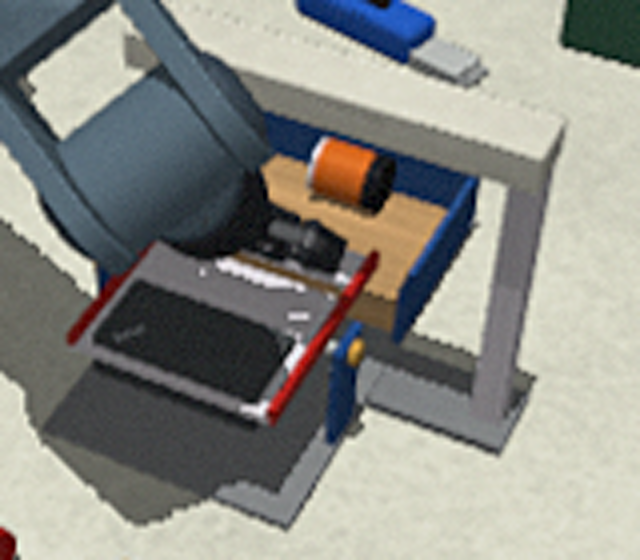

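The canister lies in the trough against the far wall (350,175), and the tray has swung back level. I'll back out along the approach line and check the whole scene.

```bash
python3 - <<'E'
from h import *
robot.movel(place(.006),QP,velocity=.05)
robot.movel(place(.025)-ZP*.17,QP,velocity=.15)
p0=robot.get_state()["ee_pos"];robot.movel([p0[0]-.08,p0[1]-.05,.36],QP,velocity=.2);robot.hold(.5)
print(robot.get_state()["time_s"])
p,d=grab_frame("scene");cv2.imwrite("pics/s5.png",p[:,:,::-1])
X=cloud("scene",d)-C;s,t,z=X@U,X@V,X[...,2]
for k in(-1,0):
    m=(abs(s-.056*k)<.012)&(z>.045)&(z<.06)&(abs(t)<.05);print(k,m.sum(),(np.percentile(t[m],[1,99])-.003).round(4) if m.any() else 0)
E
```

```text
28.3167
-1 217 [-0.0328  0.0229]
0 219 [-0.0314  0.0261]
```

View pics/s5.png

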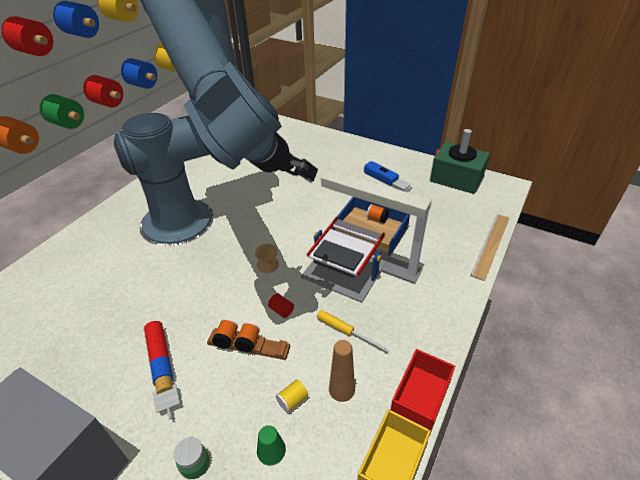

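The full canister is in the trough at (377,213). Both empties are in their grooves at (226,333) and (247,337), the tested one moved only about 2 mm, and everything else is untouched.

```bash
python3 -c "
from workcell import robot
print(robot.sign_off())"
```

```text
the job is handed in; nothing more can be done
None
```

The full canister tipped the tray and rolled into the trough, both empties are still in their grooves (the one I lifted sits about 2 mm off), nothing else was disturbed, and the job was handed in at about 28 s; the verdict was not shown.

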